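Clip the wide blank down on the engraving board

ROBOT

A 6-joint arm with a two-finger parallel gripper is mounted at the origin on a cart in front of the work surface, level with it; the furniture and walls round the work are solid. World frame = base frame: x ahead of the robot, y to its left, z up, the work surface at z = 0. Lengths are in m, angles in rad, forces in N, time in s.
With the tool pointing down it reaches from about 0.275 to 0.85 m from the base axis. Payload 19 kg.
Tool frame: the origin (TCP) lies midway between the tips of the shut fingers; the grasp point (between the pads) lies 19 mm behind it; z points along the fingers, y is the line along which they close (so a half turn about z gives the same grasp; the last joint's range is limited). The gripper opens to 85 mm and grips with 20 to 120 N. Pads are 22 mm wide; open, the fingers measure 114 mm over their backs; the gripper's body (76 mm by 85 mm) begins 54 mm behind the grasp point. The pads swing forward as they close: fully open they stand 13 mm farther back than shut.
Start: joints at [1.096, 0.15, 1.437, -0, 1.554, -0.134], TCP at [0.192, 0.542, 0.231] pointing down, gripper open.
Joint ranges: [-2.8, 2.8], [-0.68, 2.1], [0.12, 2.68], [-1.39, 4.53], [0.16, 2.79], [-2.81, 2.81]. Speed limits (rad/s): [1.89, 1.89, 2.22, 3.01, 3.01, 3.01].

INTERFACE

Orientations are given as a unit quaternion [x, y, z, w].
In Python, from rig import state, optics, sign_off gives the robot as it stands.
- The arm moves only by the tool arm_command, never from a script. Its argument "series" is a list that holds one entry, the list of rows, each a list of 5 numbers: the shift along the tool's x, y, z normalised to -1 to 1, where 1 is 0.12 m, then the turn about the tool's z normalised to -1 to 1, where 1 is 60 degrees, then the closure, from -1 (fully open) to 1 (shut), so that 0 is half open. In form: [[[dx, dy, dz, spin, claw], ...]]. A call has 1 to 20 rows; each row shifts and turns the commanded pose from where the row before left it, along the tool's axes as they then stand; what a row does not reach is not made up. A row lasts 1/8 s, in which the tool goes at most 62.5 mm and 10.7 degrees, less where a joint would pass 70% of its speed; a pose out of reach is approached as far as the arm can. A call with a number of a shift or a turn outside -1 to 1 is refused whole. A call with a gripper value outside its range is refused whole. The fingers move at their own pace and stop on an object; "grip_force" is the grip in N (left out, the last holds). Time passes only in rows, so rows that do not move let the fingers close. It gives the time, the measured TCP pose, the force, the opening and the grip force at its end, in the units of the state.
- state(): the state, without advancing time (a new reading comes with each control period).
- optics.camera(name): name is "side" or "top" or "wrist"; returns a dict with "color" (400x640x3 uint8, red, green, blue), "mtx" (3x3 intrinsics, pixels), "R" (3x3) and "t" (3): a world point X has camera coordinates R X + t. Camera axes: x right, y down, z forward; pixel columns grow to the right and rows downward; lengths in m; the calibration is good to about 2 mm. A picture is of the moment at which its call begins. There is no depth.
- sign_off(): hands the job in; it is judged then, once.
The state is a dict: "t": time; "joint_pos": joint angles; "joint_vel": joint speeds; "tau": joint torques, N m; "tcp_pos": TCP position; "tcp_rot": TCP orientation; "force": force on the tool from outside, world axes, zero at the start; "wrist_torque": the same for the moment, N m; "gripper_width": opening from 0.0 (shut) to 1.0 (fully open); "finger_force": force on a finger pad.
Only numpy, scipy, OpenCV 4.12 (cv2) and the standard library are available. Lean on these libraries where they do the work, as an engineer would, in place of code of your own. Each camera call takes 0.05 s, during which the arm holds its last target. There are 200 camera calls.

TASK

Two steel blanks lie on the engraving board, each in front of its own sliding spring clip. Clip down the wider blank: press its clip's thumb tail down so that the jaw opens, keep it pressed while you push the clip along its rail as far as it goes, so that the jaw passes over the blank, then let go so that the jaw springs shut on top of it. Leave the narrower blank and its clip as they are, and do not shift the blanks or the things round the board.

Things in the scene. Friction and masses are not known exactly. Their poses are not given: they have to be found in the camera images.
- jig: fixed wooden board 340 x 240 x 18 mm lying on the worktop, carrying two steel spring clips on parallel rails and, across its far end, an aluminium stop strip 12 mm high. Origin: centre of its underside; x points from the clips to the stop (roughly away from the robot; the board may be turned), y left, z up. The rails run along x at y = +60 mm (left clip) and -60 mm (right clip)
- wide_blank: steel plate, 110 mm long (its x, along the rails) x 75 mm wide x 10 mm thick, lying flat on the board's far half in front of one of the two clips, its far edge about 3 mm from the stop. Origin: centre of its underside. Its near edge is at x = -55 mm. This is the one to clip down
- narrow_blank: look-alike steel plate, 110 mm long x 50 mm wide x 10 mm thick, lying in front of the other clip. Origin: centre of its underside. To be left alone
- left_clip (a joint): slide of the left clip's carriage along its rail (jig y = +60 mm), in m: grows toward the stop (jig +x). Starts between 0 and 0.02; 0.075 is the far end, a hard stop, where the jaw pad lies about 22 mm inside the blank's near edge. Friction about 3 N; stays where it is left
- left_jaw (a joint): hinge of the left clip's lever, rad: 0 shut (jaw 4 mm above the board, too low to pass a blank), 0.09 shut on a blank, 0.42 fully open. Pressing its tail (robot side) down raises the jaw (far side); 0.35: tail level, jaw clears a blank by 18 mm. Sprung shut, 5 to 9 N at the tail. Hinge pin along jig y, 46 mm above the worktop, 70 mm behind the jaw pad
- left_tail (a point): centre of the top of the left clip's thumb plate (44 x 44 mm), where to press. Shut: 73 mm above the worktop, 65 mm behind (jig -x) the hinge pin, sloping 0.35 rad up toward the robot. Pressed level: 49 mm above the worktop, 70 mm behind the pin. A rim 11 mm high crosses the plate 19 mm ahead of this point: push on it to slide the carriage. Turns with the lever
- left_pad (a point): centre of the underside of the left clip's jaw pad (14 mm along x, 36 mm across); turns with the lever
- right_clip (a joint): slide of the right clip's carriage along its rail (jig y = -60 mm), in m: grows toward the stop (jig +x). Starts between 0 and 0.02; 0.075 is the far end, a hard stop, where the jaw pad lies about 22 mm inside the blank's near edge. Friction about 3 N; stays where it is left
- right_jaw (a joint): hinge of the right clip's lever, rad: 0 shut (jaw 4 mm above the board, too low to pass a blank), 0.09 shut on a blank, 0.42 fully open. Pressing its tail (robot side) down raises the jaw (far side); 0.35: tail level, jaw clears a blank by 18 mm. Sprung shut, 5 to 9 N at the tail. Hinge pin along jig y, 46 mm above the worktop, 70 mm behind the jaw pad
- right_tail (a point): centre of the top of the right clip's thumb plate (44 x 44 mm), where to press. Shut: 73 mm above the worktop, 65 mm behind (jig -x) the hinge pin, sloping 0.35 rad up toward the robot. Pressed level: 49 mm above the worktop, 70 mm behind the pin. A rim 11 mm high crosses the plate 19 mm ahead of this point: push on it to slide the carriage. Turns with the lever
- right_pad (a point): centre of the underside of the right clip's jaw pad (14 mm along x, 36 mm across); turns with the lever
- tape_roll: white tape roll, 75 mm across, 25 mm high, bystander right of the board; origin: centre of its underside
- steel_dish: round steel dish, 100 mm across, 51 mm high, bystander left of the board; origin: centre of its underside
There are look-alikes about, which are no part of the job. What is shaped like the wide_blank but blue is not meant.

How it is judged:
By the outcome, as a careful person would: the job done as asked, in the order asked, and still so for the second after the job is handed in, with the robot touching nothing.
It also fails if it takes over 32 s, if anything falls off the work surface, if the arm or the gripper's body presses on something with over 40 N, if the wrist force passes 120 N, or if a joint passes its speed limit or range.

## Working session

There is one attempt and no reset: what is moved stays moved. The work goes in short steps, Python scripts to look and compute and a tool call to move; the robot and the scene stay as the last step left them, time stands still between calls to the robot, and variables do not carry over. Pictures are saved under pics/ and viewed, at most 10 in all, crops included, and the job is handed in when it is done.

Besides the shell and the picture viewer there is one more tool, called after "Request:" by a JSON object that holds its "method" and its "body", one argument or row to a line. arm_command: Moves the arm, as the interface text tells. Its arguments: {"type":"object","properties":{"series":{"type":"array"},"grip_force":{"type":"number"}},"required":["series"]}

```bash
mkdir -p pics; cat > h.py <<'E'
import numpy as np, cv2
from rig import state, optics, sign_off
def snap(n,f):
    c=optics.camera(n); cv2.imwrite('pics/'+f,c['color'][:,:,::-1]); np.savez('pics/'+f+'.npz',**c); return c
def proj(c,X):
    p=np.asarray(c['R'])@np.asarray(X,float).T+np.reshape(c['t'],(3,1)); q=np.asarray(c['mtx'])@p; return (q[:2]/q[2]).T
def ray(c,uv,z):
    R=np.asarray(c['R']);o=-R.T@np.ravel(c['t'])
    d=R.T@np.linalg.solve(c['mtx'],[uv[0],uv[1],1.]); return o+d*(z-o[2])/d[2]
E
python3 - <<'E'
from h import *
for n in ('top','side'):
    c=snap(n,n+'1.png'); print(n, -np.asarray(c['R']).T@np.ravel(c['t']))
s=state(); print(s['t'],s['tcp_pos'],s['tcp_rot'],s['gripper_width'],s['force'])
E
```

```text
top [ 0.44154927 -0.05702492  1.27880709]
side [ 0.4990956  -0.98541076  0.52721223]
0.1 [0.19211808 0.54173691 0.23075858] [ 1.69585295e-01  9.85515371e-01 -5.04704248e-04 -1.61687851e-04] 0.9998002175182056 [-0.12452516  0.22860182 -0.28838152]
```

View pics/top1.png

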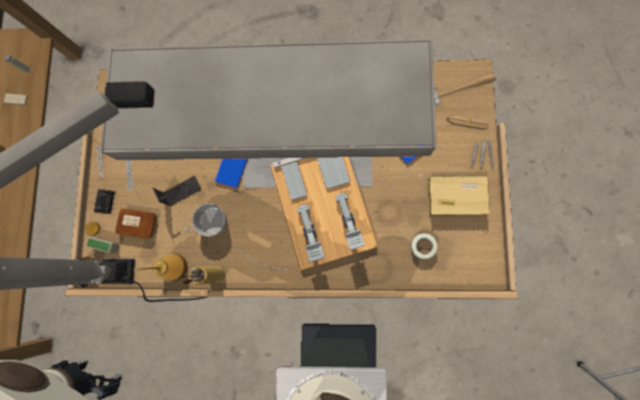

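View pics/side1.png

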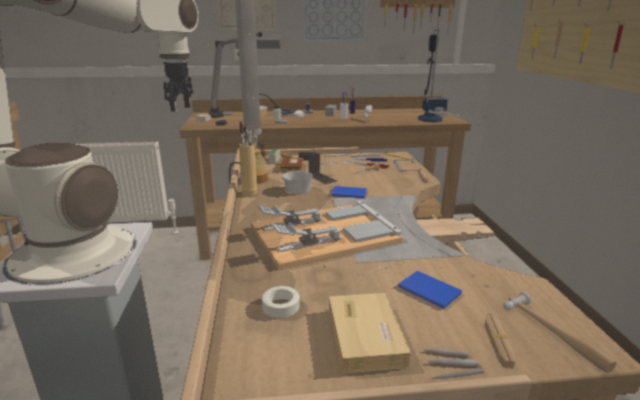

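The top view shows the board at about (325,212), with its clips at (310,235) and (349,222). The right blank at (333,172) looks wider than the left one at (293,180). The blue plates at (231,172) and (409,158) are look-alikes and not meant. An enlarged crop will confirm this.

```bash
python3 - <<'E'
import cv2,numpy as np
a=cv2.imread('pics/top1.png')[145:280,255:395]; b=cv2.imread('pics/side1.png')[185:275,235:415]
a=cv2.resize(a,None,fx=4,fy=4,interpolation=cv2.INTER_CUBIC); cv2.imwrite('pics/ca.png',a)
b=cv2.resize(b,None,fx=4.4,fy=4.4,interpolation=cv2.INTER_CUBIC); cv2.imwrite('pics/cb.png',b)
E
```

```text
(no output)
```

View pics/ca.png

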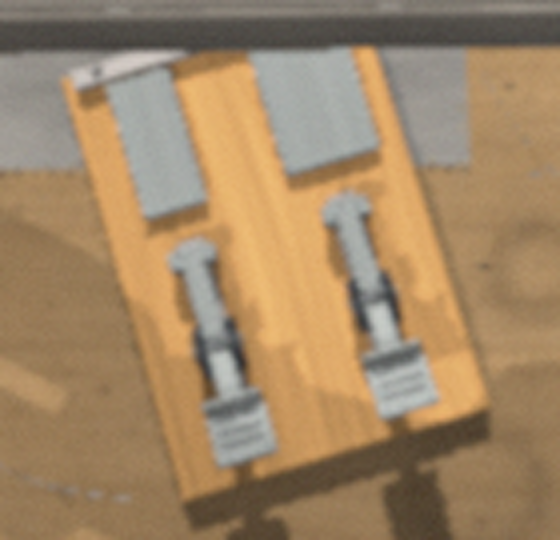

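View pics/cb.png

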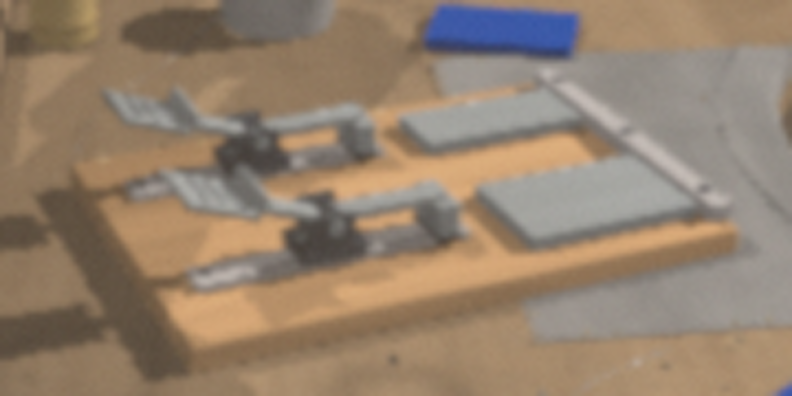

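The crops show the right blank, full px (333,172), is clearly wider, about 75 mm against 50 mm for the left one at (293,180). Both are grey steel, so the target is the right blank and right clip. Its tail plate is at full px about (355,240). Next I fit the board pose.

```bash
cat > fit.py <<'E'
from h import *
from scipy.optimize import least_squares
c=dict(np.load('pics/top1.png.npz')); d=dict(np.load('pics/side1.png.npz'))
A=lambda p:np.array(p)/4+[255,145]
B=lambda p:np.array(p)/4.4+[235,185]
obs=[(c,A((185,500)),(-.17,.12,.018)),(c,A((490,410)),(-.17,-.12,.018)),(c,A((65,78)),(.17,.12,.018)),
 (d,B((190,350)),(-.17,-.12,.018)),(d,B((738,228)),(.17,-.12,.018)),(d,B((75,170)),(-.17,.12,.018))]
def W(p,X):
    X=np.asarray(X); return np.array([p[0]+np.cos(p[2])*X[0]-np.sin(p[2])*X[1],p[1]+np.sin(p[2])*X[0]+np.cos(p[2])*X[1],X[2]])
f=lambda p:np.ravel([proj(k,W(p,X)[None])[0]-u for k,u,X in obs])
r=least_squares(f,[.45,0,.25],loss='soft_l1'); p=r.x
def inv(P): d=P[:2]-p[:2];C,S=np.cos(p[2]),np.sin(p[2]);return np.array([C*d[0]+S*d[1],-S*d[0]+C*d[1],P[2]])
if __name__=='__main__':
    print(p,f(p).round(1).reshape(-1,2).tolist())
    for n,q,z in [('wideL',(290,173),.028),('wideR',(380,150),.028),('narL',(147,220),.028),('narR',(207,205),.028),
      ('tailR nearL',(377,417),.08),('tailR nearR',(438,400),.08),('rimR L',(362,358),.0745),('rimR R',(420,343),.0745),('jawR tip',(345,195),.034),('jawL tip',(190,240),.034),('tailL',(240,430),.073),('tailR',(402,383),.073)]:
        print(n,inv(ray(c,A(q),z)).round(4))
    for z in (.3,.5,.7,.9): print(z,ray(c,(435,158),z),ray(c,(105,158),z),ray(c,(320,42),z))
    for z in (.5,.6,.7,.8): print(z,proj(d,np.array([ray(c,(435,158),z),ray(c,(105,158),z)])))
E
python3 fit.py
```

```text
[0.6311933  0.01960548 0.29457277] [[0.1, -0.0], [1.1, -1.1], [-0.4, -0.6], [-1.0, -0.5], [0.6, -0.0], [-2.3, -1.8]]
wideL [ 0.0415 -0.0259  0.028 ]
wideR [ 0.0381 -0.0961  0.028 ]
narL [0.0393 0.0883 0.028 ]
narR [0.0367 0.0414 0.028 ]
tailR nearL [-0.1553 -0.0336  0.08  ]
tailR nearR [-0.1564 -0.0783  0.08  ]
rimR L [-0.1119 -0.0358  0.0745]
rimR R [-0.1138 -0.0786  0.0745]
jawR tip [ 0.0119 -0.0605  0.034 ]
jawL tip [0.0138 0.0609 0.034 ]
tailL [-0.1354  0.0626  0.073 ]
tailR [-0.1372 -0.0579  0.073 ]
0.3 [ 0.69740043 -0.26133663  0.3       ] [0.70815464 0.54563493 0.3       ] [1.00130735 0.01226165 0.3       ]
0.5 [ 0.64512227 -0.21958954  0.5       ] [0.65367907 0.42249323 0.5       ] [ 0.88693178 -0.0018957   0.5       ]
0.7 [ 0.59284412 -0.17784246  0.7       ] [0.5992035  0.29935153 0.7       ] [ 0.77255622 -0.01605305  0.7       ]
0.9 [ 0.54056596 -0.13609537  0.9       ] [0.54472793 0.17620983 0.9       ] [ 0.65818065 -0.0302104   0.9       ]
0.5 [[352.00321643  39.05359504]
 [316.05344873  31.21562781]]
0.6 [[336.21099469 -25.74699229]
 [309.01630018  -5.82618617]]
0.7 [[319.39467145 -94.7497989 ]
 [300.75131716 -49.33101796]]
0.8 [[ 301.45129133 -168.37728397]
 [ 290.90643912 -101.15202737]]
```

```bash
python3 - <<'E'
from fit import *
print(proj(c,np.array([[.192,.542,.231],[0,0,0]])),proj(d,np.array([[.192,.542,.231]])))
for uv in [(205,275),(118,270),(170,267),(210,220)]: print(uv,ray(c,uv,0.)[:2],ray(c,uv,.1)[:2],ray(c,uv,.2)[:2])
for uv in [(249,195),(262,178),(297,192)]: print('s',uv,ray(d,uv,0.)[:2])
b=ray(d,(249,195),0.)
for z in (.05,.1,.15,.2,.25,.3): print(z,proj(d,np.array([[b[0],b[1],z]])), proj(c,np.array([[b[0],b[1],z]])))
print(W(p,(-.137,-.06,.073)))
im=np.hstack([cv2.resize(c['color'][180:300,60:240,::-1],None,fx=2.2,fy=2.2),cv2.resize(d['color'][0:220,180:350,::-1],(396*170//220,264+0))[:264]])
im=np.hstack([cv2.resize(c['color'][180:300,60:240,::-1],(480,320)),cv2.resize(d['color'][0:220,170:390,::-1],(320,320))])
cv2.imwrite('pics/cc.png',im)
E
```

```text
[[104.8657712  370.01489014]
 [330.19000398 424.57996462]] [[180.51575857 113.30314088]]
(205, 275) [0.41763926 0.38253134] [0.41950897 0.34815898] [0.42137869 0.31378661]
(118, 270) [0.43197269 0.65766415] [0.43272156 0.60177699] [0.43347043 0.54588982]
(170, 267) [0.44151606 0.49338839] [0.44151866 0.45034723] [0.44152126 0.40730608]
(210, 220) [0.58638608 0.37469611] [0.57506015 0.34093645] [0.56373422 0.30717678]
s (249, 195) [0.4221659  0.32870892]
s (262, 178) [0.46345528 0.4902798 ]
s (297, 192) [0.58107952 0.33885849]
0.05 [[248.09034107 180.73074354]] [[217.33236614 273.79744524]]
0.1 [[247.1549261  166.05746805]] [[211.83277445 274.06414564]]
0.15 [[246.1926455  150.96276806]] [[205.85440215 274.35406432]]
0.2 [[245.20232502 135.42822375]] [[199.33188171 274.67037122]]
0.25 [[244.18272095 119.43432594]] [[192.18737884 275.01684091]]
0.3 [[243.13251494 102.96039438]] [[184.32747156 275.39800384]]
[ 0.51751426 -0.07758545  0.073     ]
```

View pics/cc.png

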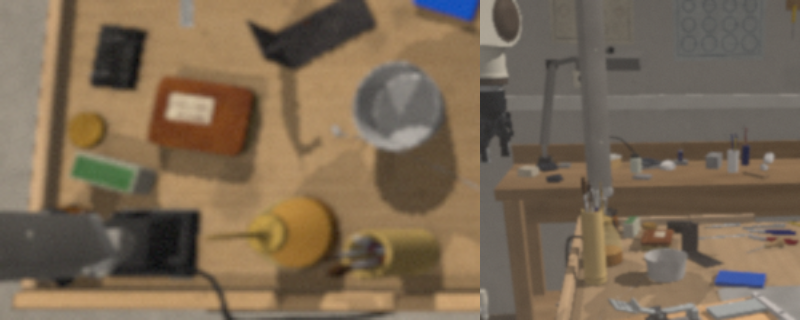

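The crop shows the pen holder at about (0.42, 0.33), with its tops at about 0.22 m, and a post at about (0.43, 0.62). I will swing on the robot side of both.

Request:
{"method": "arm_command", "body": {
  "series": [
    [[-0.2375,-0.346,0,0,1],[-0.2375,-0.346,0,0,1],[-0.2375,-0.346,0,0,1],[-0.2375,-0.346,0,0,1],[-0.2375,-0.346,0,0,1],[-0.2375,-0.346,0,0,1],[-0.345,-0.242,0.08,0,1],[-0.345,-0.242,0.08,0,1],[-0.345,-0.242,0.08,0,1],[-0.345,-0.242,0.08,0,1],[-0.345,-0.242,0.08,0,1],[-0.345,-0.242,0.08,0,1],[-0.345,-0.242,0.08,0,1],[-0.345,-0.242,0.08,0,1],[0,0,0,-0.152,1],[0,0,0,-0.152,1],[0,0,0,-0.152,1],[0,0,0,-0.152,1],[0,0,0,0,1]]
  ],
  "grip_force": 20
}}

```text
t: 2.48
tcp_pos: [0.5045, -0.0797, 0.1543]
tcp_rot: [-0.147, 0.989, 0.0, -0.0]
force: [0.3, 0.1, 0.3]
gripper_width: -0.002
finger_force: 0.0
```

```bash
cat > st.py <<'E'
from fit import *
from scipy.spatial.transform import Rotation as Ro
s=state(); P=np.array(s['tcp_pos']);x=Ro.from_quat(s['tcp_rot']).as_matrix()
print(s['t'],'tcp',P.round(4),'jig',inv(P).round(4),'xang',np.degrees(np.arctan2(x[1,0],x[0,0])).round(1),'jig yaw',np.degrees(p[2]).round(1),'F',np.round(s['force'],1),s['gripper_width'],np.round(s['joint_pos'],2),x[:,2].round(3))
E
cat st.py > /tmp/a.py; PYTHONPATH=. python3 - <<'E'
import st
from h import *
w=snap('wrist','w1.png')
E
```

```text
Traceback (most recent call last):
  File "st.py", line 1, in <module>
    from fit import *
  File "fit.py", line 1, in <module>
    from h import *
  File "h.py", line 1, in <module>
    import numpy as np, cv2
ModuleNotFoundError: No module named 'cv2'
```

```bash
python3 - <<'E'
import st
from h import *
w=snap('wrist','w1.png')
E
```

```text
2.475 tcp [ 0.5045 -0.0797  0.1543] jig [-0.1501 -0.0582  0.1543] xang -163.1 jig yaw 16.9 F [0.3 0.1 0.3] -0.0017409673313373663 [-0.31  0.06  1.7  -0.    1.39 -2.17] [-0.001  0.    -1.   ]
```

View pics/w1.png

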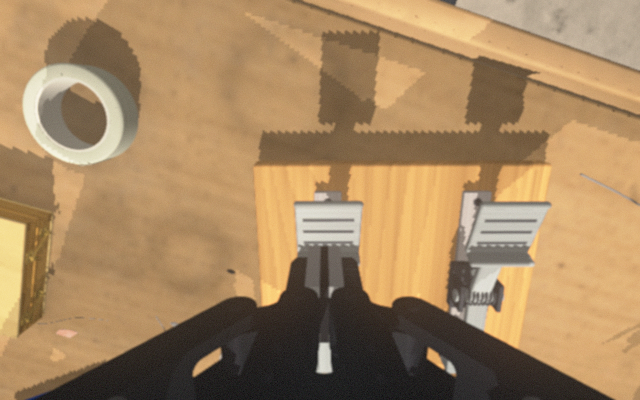

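The wrist view shows the right clip's tail plate, with its near edge at row 203, cols 297–363. The board's near edge lies level at row 163, so the yaw is aligned.

```bash
python3 - <<'E'
from fit import *
w=dict(np.load('pics/w1.png.npz'))
for n,q,z in [('bR',(254,163),.018),('bL',(550,163),.018),('tR',(297,204),.0805),('tL',(363,204),.0805),('groove',(330,229),.075),('tl',(483,203),.0805)]: print(n,inv(ray(w,q,z)).round(4))
print(proj(w,np.array([W(p,(-.15,-.058,.154)),W(p,(-.1372,-.06,.073))])))
E
```

```text
bR [-0.1697 -0.1127  0.018 ]
bL [-0.1698  0.1233  0.018 ]
tR [-0.1549 -0.0743  0.0805]
tL [-0.1549 -0.032   0.0805]
groove [-0.1356 -0.0529  0.075 ]
tl [-0.1556  0.0448  0.0805]
[[321.91922023 263.29715772]
 [319.47627217 225.73429363]]
```

Request:
{"method": "arm_command", "body": {
  "series": [
    [[-0.083,0.025,0.2,0,1],[0,0,0.3,0,1],[0,0,0.075,0,1],[0,0,0.06,0,1],[0,0,0.06,0,1],[0,0,0.06,0,1],[0,0,0.06,0,1],[0,0,0.05,0,1],[0,0,0,0,1]]
  ]
}}

```text
t: 3.65
tcp_pos: [0.5138, -0.0743, 0.0516]
tcp_rot: [-0.147, 0.989, -0.0, 0.001]
force: [-2.1, -0.3, 7.6]
gripper_width: 0.001
finger_force: 3.8
```

```bash
python3 - <<'E'
import st
from h import *
c=snap('side','s2.png'); w=snap('wrist','w2.png')
cv2.imwrite('pics/c2.png',np.hstack([cv2.resize(c['color'][150:280,235:415,::-1],(415,300),interpolation=2),cv2.resize(w['color'][130:330,190:440,::-1],(375,300),interpolation=2)]))
E
```

```text
3.65 tcp [ 0.5138 -0.0743  0.0516] jig [-0.1396 -0.0557  0.0516] xang -163.1 jig yaw 16.9 F [-2.1 -0.3  7.6] 0.0012149953073882656 [-0.29  0.17  1.8  -0.    1.17 -2.16] [ 0.001 -0.001 -1.   ]
```

View pics/c2.png

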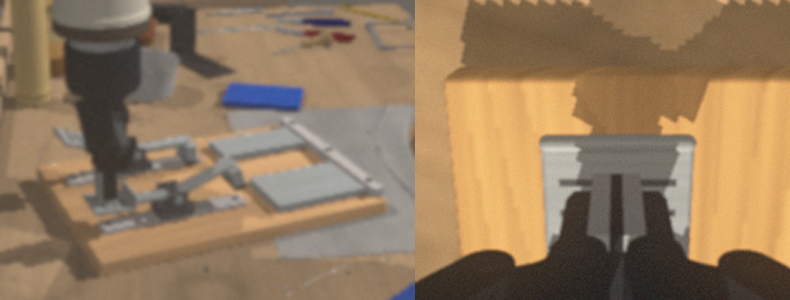

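The picture shows the tail pressed level, the jaw raised, and the fingers centred on the plate. Now I slide the clip along its rail.

Request:
{"method": "arm_command", "body": {
  "series": [
    [[-0.06,0,0.01,0,1],[-0.067,0,0,0,1],[-0.067,0,0,0,1],[-0.067,0,0,0,1],[-0.067,0,0,0,1],[-0.067,0,0,0,1],[-0.05,0,0,0,1]]
  ]
}}

```text
t: 4.62
tcp_pos: [0.5652, -0.0586, 0.0509]
tcp_rot: [-0.147, 0.989, -0.0, 0.001]
force: [-3.7, -1.4, 7.8]
gripper_width: 0.001
finger_force: 3.9
```

```bash
python3 st.py
```

```text
4.625 tcp [ 0.5652 -0.0586  0.0509] jig [-0.0859 -0.0557  0.0509] xang -163.1 jig yaw 16.9 F [-3.7 -1.4  7.8] 0.0010372708112161128 [-0.24  0.26  1.68 -0.    1.19 -2.1 ] [ 0.002 -0.001 -1.   ]
```

Request:
{"method": "arm_command", "body": {
  "series": [
    [[-0.035,0,0,0,1],[-0.03,0,0,0,1],[-0.02,0,0,0,1],[0,0,0,0,1]]
  ]
}}

```text
t: 5.12
tcp_pos: [0.5747, -0.0557, 0.0508]
tcp_rot: [-0.147, 0.989, -0.0, 0.001]
force: [-3.7, -0.1, 9.0]
gripper_width: 0.001
finger_force: 4.1
```

Request:
{"method": "arm_command", "body": {
  "series": [
    [[-0.025,0,0,0,1],[-0.02,0,0,0,1],[0,0,0,0,1]]
  ]
}}

```text
t: 5.5
tcp_pos: [0.5797, -0.0542, 0.0509]
tcp_rot: [-0.147, 0.989, -0.001, 0.001]
force: [-5.4, -1.3, 10.0]
gripper_width: -0.001
finger_force: 4.4
```

Request:
{"method": "arm_command", "body": {
  "series": [
    [[-0.025,0,0,0,1],[-0.02,0,0,0,1],[0,0,0,0,1]]
  ]
}}

```text
t: 5.88
tcp_pos: [0.583, -0.0531, 0.0504]
tcp_rot: [-0.147, 0.989, -0.001, -0.002]
force: [-22.0, -7.1, 14.3]
gripper_width: -0.004
finger_force: 13.3
```

```bash
python3 st.py
```

```text
5.875 tcp [ 0.583  -0.0531  0.0504] jig [-0.0672 -0.0556  0.0504] xang -163.1 jig yaw 16.9 F [-22.   -7.1  14.3] -0.003889110939711687 [-0.22  0.3   1.64 -0.    1.21 -2.09] [-0.003 -0.002 -1.   ]
```

The force jumped to 22 N after 72 mm of travel, so the clip is at the end stop. I ease off the push and let the tail rise, following it slightly forward.

Request:
{"method": "arm_command", "body": {
  "series": [
    [[0.02,0,0,0,1],[-0.005,0,-0.04,0,1],[-0.007,0,-0.04,0,1],[-0.007,0,-0.04,0,1],[-0.007,0,-0.04,0,1],[0,0,-0.1,0,1],[0,0,-0.3,0,1],[0,0,-0.3,0,1],[0.4,0,0,0,1],[0.4,0,0,0,1],[0.4,0,0,0,1],[0,0,0,0,1]]
  ]
}}

```text
t: 7.38
tcp_pos: [0.4455, -0.0946, 0.1538]
tcp_rot: [-0.147, 0.989, -0.0, 0.0]
force: [0.8, -0.4, -0.2]
gripper_width: 0.001
finger_force: 0.0
```

```bash
python3 - <<'E'
import st
from h import *
c=snap('side','s3.png'); w=snap('top','t3.png')
cv2.imwrite('pics/c3.png',np.hstack([cv2.resize(c['color'][175:275,235:415,::-1],(500,278),interpolation=2),cv2.resize(w['color'][145:280,255:395,::-1],(288,278),interpolation=2)]))
E
```

```text
7.375 tcp [ 0.4455 -0.0946  0.1538] jig [-0.2108 -0.0554  0.1538] xang -163.2 jig yaw 16.9 F [ 0.8 -0.4 -0.2] 0.000702065735475778 [-0.38 -0.06  1.82 -0.    1.38 -2.24] [ 0.001 -0.001 -1.   ]
```

View pics/c3.png

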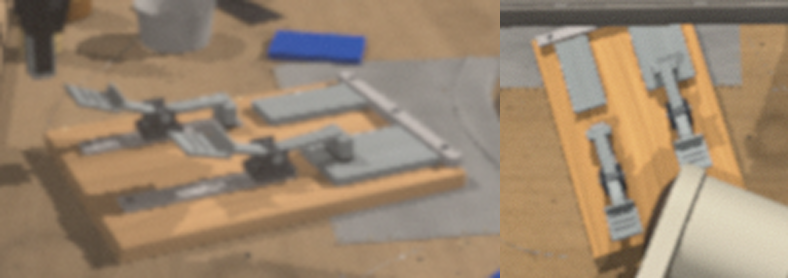

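The side view shows the right jaw shut on top of the wide blank, with the left clip and narrow blank unchanged. I check numerically that the blank did not shift and that the slide is at its end.

```bash
python3 - <<'E'
from fit import *
t3=dict(np.load('pics/t3.png.npz')); s3=dict(np.load('pics/s3.png.npz'))
print('tip',inv(ray(t3,(168/2.057+255,58/2.057+145),.05)).round(4),'tail',inv(ray(t3,(194/2.057+255,155/2.057+145),.068)).round(4))
g=lambda a:cv2.cvtColor(a['color'],cv2.COLOR_RGB2GRAY).astype(np.float32)
def sh(a,b,r0,r1,c0,c1):
    A=g(a)[r0:r1,c0:c1];B=g(b)[r0:r1,c0:c1]; return np.abs(A-B).mean().round(2),cv2.phaseCorrelate(A,B)
print('wide side far',sh(d,s3,215,240,374,405),'wide near corner',sh(d,s3,228,250,345,362),'narrow',sh(d,s3,203,222,320,365))
print('wide top left',sh(c,t3,160,192,314,327),'narrow top',sh(c,t3,160,200,280,310),'left clip',sh(c,t3,203,265,295,325))
E
```

```text
tip [ 0.0729 -0.0652  0.05  ] tail [-0.0756 -0.0586  0.068 ]
wide side far (np.float32(0.99), ((0.06900455493065571, 0.5682732343843142), 1.0271532344818115)) wide near corner (np.float32(18.58), ((0.4832672983987685, 0.11417274199604854), 0.6510440751358315)) narrow (np.float32(1.75), ((0.38132093596953354, 0.07225335986879777), 0.9740646574232313))
wide top left (np.float32(3.68), ((0.3004237336361184, -0.1128444876884096), 0.983373953650395)) narrow top (np.float32(3.77), ((0.10736858609775979, 0.048540830189534034), 1.0016063022613526)) left clip (np.float32(8.28), ((-0.15249557433462968, -0.12054700460802792), 0.963635829091072))
```

```bash
python3 -c "
from rig import sign_off; print(sign_off())"
```

```text
the job is handed in; nothing more can be done
None
```

The wider blank is clipped down: I pushed the right clip to its end stop and its jaw is shut on top of the blank. The final images showed no shift of the blanks or the left clip, and the job was handed in at about 7.5 s.

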